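# Slide the cutlery chest's lid board home and turn its catch

## Task

On the wooden cutlery chest, push the loose lid board gently along its rails with the fingertips, towards the chest's high end wall, until it drops flat into its locating notches. Then swing the small wooden turn-button on the side wall round so that it lies across the board and keeps it shut. Only push: do not grip, lift or carry the board, and leave the other goods where they stand.

Things in the scene. Friction and masses are not known exactly. Their poses are not given: they have to be found in the camera images.
- chest: dark wooden cutlery chest fixed to the table, open on top, 170 mm (its x) by 400 mm (its y); origin at the centre of its underside, z up. 18 mm side walls along y, tops 85 mm high; inside each a rail 16 mm wide, top 70 mm high. High end wall (top 100 mm) at y = -200..-186 mm. The +y end is low (60 mm): fingers can come in there above the rails. Cutlery inside lies well below the rails.
- board_top (a point): centre of the lid board's top face. It is 92 mm above the table while sliding, 84 mm when seated. It starts 55 to 120 mm short of home and slides along the chest's -y.
- push_edge (a point): middle of the board's rear (+y) edge face, the face to push on, half-way up its 14 mm thickness; 85 mm above the table while sliding, 77 mm when seated. Between the rails the space below it is free. It slides with 1 to 4 N; in the notches it stops hard, so push slowly and stop when the force rises.
- home_top (a point): point of the chest where board_top lies when the board is seated; axes as the chest's. In each rail are two notches, 22 mm long (3 mm play each way for a cleat) and 10 mm deep, 90 mm either side of this point along y. Past home the board's front edge has 12 mm of free rail before the high end wall.
- latch_pivot (a point): pivot of the turn-button on top of the side wall at the chest's -x side; at mid height of the button, 93 mm above the table; axes as the chest's.
- latch_end (a point): middle of the turn-button's free end, 45 mm from the pivot. The button is a small wooden bar, 14 mm wide and 12 mm high (87 to 99 mm above the table), with vertical sides.
- latch (a joint): angle of the turn-button, rad: 0 along the wall with its free end to the chest's -y, growing counter-clockwise from above, to 1.57 (stop) across the board with its free end to the chest's +x. Starts between -0.45 and 0, stays where left, needs about 1 N at its end. An unseated board stands in its way.
- dish: amber glass oven dish with two ears, 156 mm across the rim, 52 mm high; origin under its centre. Bystander.
- shaker: white ceramic salt shaker, 42 mm across, 70 mm high; stands beside the chest on the robot's side; origin under its centre. Bystander.
- crock: white ceramic utensil crock, open, 110 mm across, 130 mm high; origin under its centre. Bystander.
- books: stack of three thin cookbooks, 170 x 110 mm, 42 mm high; origin under its centre. Bystander.
- board: loose lid board of pale wood, 130 mm (its x) by 220 mm (its y), 14 mm thick, 0.2 to 0.45 kg, axes roughly along the chest's. Under it two cross cleats, 16 mm long in y, 8 mm high, at y = -90 and +90 mm; they slide on the rails. Origin: centre of its underside, level with the cleats' feet, 22 mm below its top. Slid slowly (up to 50 mm/s) it drops into the notches by itself and they stop it.
- tin: small plain spice tin with a paper band, 52 mm across, 62 mm high; stands beside the chest on its far side; origin under its centre. Bystander.

How it is judged:
On the way, in this order (a step that is already met when the one before it is completed fails the run):
1. the board has dropped flat into its notches (z of board_top in the frame of chest below 0.0865 m and y of board_top in the frame of home_top between -0.006 and 0.006 m and angle between board_top's own z axis and vertical below 0.03 rad), for 0.2 s.
2. the turn-button lies across the seated board (all of step 1 and value of joint latch above 1.2 rad), for 0.2 s.
At the end, for the whole second after the job is handed in: The board lies flat in its notches (within 6 mm of home along the rails, its top less than 2.5 mm above the seated height, tilted under 0.03 rad) and at rest; the turn-button is turned past 1.2 rad, across the board (all of step 2 and linear speed of board below 0.02 m/s); the robot touches nothing.
It fails at once if the board is lifted more than 10 mm above its sliding height (z of board_top in the frame of chest above 0.102 m).
It fails at once if the board is tipped more than 0.15 rad (angle between board_top's own z axis and vertical above 0.15 rad).
It fails at once if the fingers press on the board with more than 80 N (contact force between the fingers and board above 80 N).
It fails at once if a bystander is moved more than 20 mm (distance of any of dish, shaker, crock, books, tin from where it was at the start of the episode above 0.02 m).
It also fails if it takes over 51 s, if anything falls off the work surface, if the arm or the gripper's body presses on something with over 40 N, if the wrist force passes 120 N, or if a joint passes its speed limit or range.

## Robot

A 6-joint arm with a two-finger parallel gripper is mounted at the origin on the work surface. World frame = base frame: x ahead of the robot, y to its left, z up, the work surface at z = 0. Lengths are in m, angles in rad, forces in N, time in s.
With the tool pointing down it reaches from about 0.275 to 0.875 m from the base axis. Payload 12.5 kg.
Tool frame: the origin (TCP) lies at the very end of the fingers, on their centre line; the grasp point (between the pads) lies ctrl.grip_point_offset behind it (ctrl.grip_point_offset is the distance from the TCP to the grasp point, in m); z points along the fingers, y is the direction in which the jaws open and shut (so a half turn about z gives the same grasp; the last joint's range is limited). The gripper opens to 85 mm and grips with 20 to 120 N. Pads are 22 mm wide; open, the fingers measure 114 mm over their backs; the gripper's body (76 mm by 85 mm) begins 54 mm behind the grasp point. The pads swing forward as they close: fully open they stand 13 mm farther back than shut.
Start: joints at [-1.243, 0.351, 1.652, -0, 1.139, -0.085], TCP at [0.221, -0.504, 0.231] pointing down, gripper open.
Joint ranges: [-2.75, 2.75], [-0.79, 2.1], [0.01, 2.65], [-1.57, 4.71], [0.07, 3.14], [-2.87, 2.87]. Speed limits (rad/s): [2.22, 2.22, 2.79, 3.14, 3.14, 3.14].

## Interface

Orientations are given as a rotation vector (axis times angle).
In Python, from rig import ctrl gives the robot as it stands.
- The arm moves only by the tool step_arm, never from a script. Its argument "targets" is a list of rows, each an object of numbers: "x", "y", "z": the shift along the tool's x, y, z as a fraction of full scale; "spin": the turn about the tool's z as a fraction of full scale; "gripper": the gripper's target within -1 to 1 (fully open at 1, half-way at 0, shut at -1). A call has 1 to 8 rows; each row shifts and turns the commanded pose from where the row before left it, along the tool's axes as they then stand; what a row does not reach is not made up. Full scale, the value 1, is 0.05 m for a shift and 5 degrees for a turn. A row lasts 1/10 s, in which the tool goes at most 50 mm and 8.59 degrees, less where a joint would pass 70% of its speed; a pose out of reach is approached as far as the arm can. A call with a number of a shift or a turn outside -1 to 1 is refused whole. A call with a gripper value outside its range is refused whole. The fingers move at their own pace and stop on an object; the grip force is fixed at half the most. Time passes only in rows, so rows that do not move let the fingers close. It gives the time, the measured TCP pose, the force and the opening at its end, in the units of the state.
- ctrl.observe(): the state, without advancing time (a new reading comes with each control period).
- ctrl.grab_frame(name): name is "scene" or "side" or "wrist"; returns a dict with "img" (420x560x3 uint8, red, green, blue), "fx", "fy", "cx", "cy" (pixels), "k1" (the pictures are not rectified: a ray, as slopes to the right and down, at radius r is drawn at 1 + k1 r^2 times it, then the intrinsics apply), "R" (3x3) and "t" (3): a world point X has camera coordinates R X + t. Camera axes: x right, y down, z forward; pixel columns grow to the right and rows downward; lengths in m; the calibration is good to about 2 mm. A picture is of the moment at which its call begins. There is no depth.
- ctrl.hand_in(): hands the job in, once; it reports no verdict.
The state is a dict: "time_s": time; "qpos": joint angles; "joint_velocities": joint speeds; "tau": joint torques, N m; "ee_pos": TCP position; "tcp_rot": TCP orientation; "ft_force": force on the tool from outside, world axes, zero at the start; "torque": the same for the moment, N m; "finger_gap": opening from 0.0 (shut) to 1.0 (fully open).
Only numpy, scipy, OpenCV 4.12 (cv2) and the standard library are available. Lean on these libraries where they do the work, as an engineer would, in place of code of your own. Each camera call takes 0.05 s, during which the arm holds its last target.

## Working session

There is one attempt and no reset: what is moved stays moved. The work goes in short steps, Python scripts to look and compute and a tool call to move; the robot and the scene stay as the last step left them, time stands still between calls to the robot, and variables do not carry over. Pictures are saved under pics/ and viewed, and the job is handed in when it is done.

Besides the shell and the picture viewer there is one more tool, called after "Call:" as name(argument=value, ...), one argument or row to a line, values as JSON. step_arm: Moves the arm, as the interface text tells. Its arguments: {"type":"object","properties":{"targets":{"type":"array","items":{"type":"object","properties":{"x":{"type":"number"},"y":{"type":"number"},"z":{"type":"number"},"spin":{"type":"number"},"gripper":{"type":"number"}}}}},"required":["targets"]}

```bash
mkdir -p pics; ls; cat > h.py <<'E'
import numpy as np, cv2
from rig import ctrl
def grab(n,save=None):
    f=ctrl.grab_frame(n)
    if save: cv2.imwrite('pics/'+save,cv2.cvtColor(f['img'],cv2.COLOR_RGB2BGR))
    return f
def ray(f,u,v):
    a=(u-f['cx'])/f['fx'];b=(v-f['cy'])/f['fy'];x,y=a,b
    for _ in range(20):
        s=1+f['k1']*(x*x+y*y);x,y=a/s,b/s
    R=np.array(f['R']);t=np.array(f['t'])
    return -R.T@t, R.T@np.array([x,y,1.])
def onz(f,u,v,z):
    o,d=ray(f,u,v);return o+d*(z-o[2])/d[2]
def proj(f,X):
    c=np.array(f['R'])@np.array(X)+np.array(f['t']);x,y=c[:2]/c[2];s=1+f['k1']*(x*x+y*y)
    return f['fx']*x*s+f['cx'],f['fy']*y*s+f['cy']
E
python3 - <<'E'
from h import *
import pickle
fs={n:grab(n,n+'0.png') for n in('scene','side','wrist')}
pickle.dump(fs,open('f0.pkl','wb'))
for n,f in fs.items(): print(n,-np.array(f['R']).T@f['t'],f['fx'],f['k1'])
s=ctrl.observe();print(s);print(ctrl.grip_point_offset)
E
```

```text
pics
scene [ 1.13345784 -0.73793283  1.47452232] 530.0514353544739 -0.01671572552609766
side [-0.1203006   0.69277391  0.61951777] 452.1994314588454 -0.024040492665923282
wrist [ 0.28256551 -0.47593859  0.37292985] 319.9283800593028 0.008276354236409988
{'time_s': 0.15, 'qpos': array([-1.24259589e+00,  3.51092740e-01,  1.65224271e+00, -3.58717667e-05,
        1.13908756e+00, -8.45256118e-02]), 'joint_velocities': array([-2.10729041e-03, -1.61148569e-03, -1.33986417e-03,  2.95248541e-06,
       -2.30425108e-03,  1.78332562e-03]), 'tau': array([-1.08193842e-05, -5.06252468e+01, -2.91504085e+01, -1.12755547e-04,
        3.25882698e-03, -1.42129721e-05]), 'ee_pos': array([ 0.22058586, -0.50356912,  0.23090596]), 'tcp_rot': array([-3.07412858e+00, -6.43571920e-01,  2.09255451e-04]), 'ft_force': array([-0.68700782, -0.26380106,  0.62768114]), 'torque': array([-0.02511564, -0.00770772, -0.01777899]), 'finger_gap': 0.9963116093569264}
0.0187
```

View pics/scene0.png

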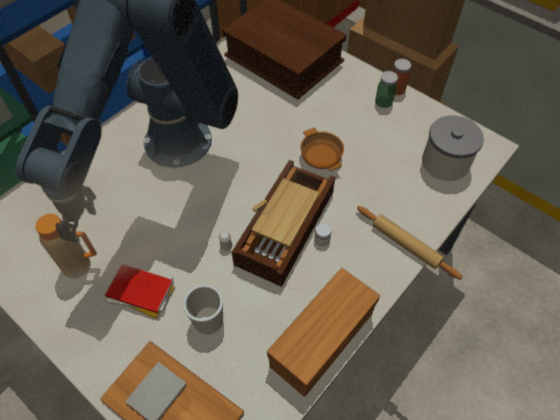

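View pics/side0.png

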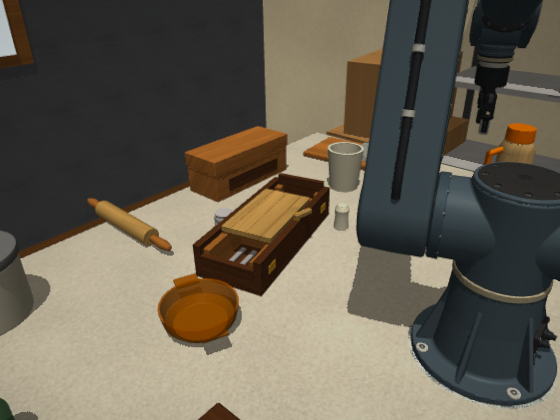

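View pics/wrist0.png

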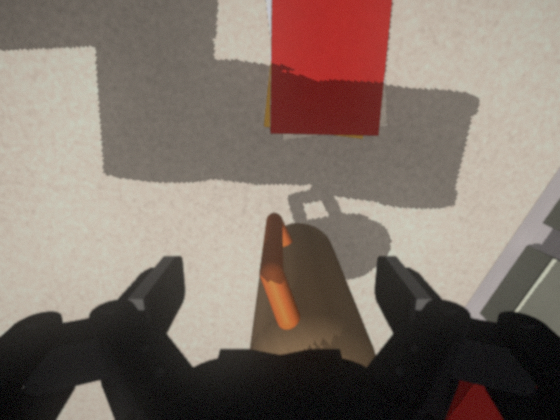

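```bash
python3 - <<'E'
import cv2
a=cv2.imread('pics/scene0.png')[150:290,210:350];cv2.imwrite('pics/sc.png',cv2.resize(a,None,fx=4.2,fy=4.2,interpolation=cv2.INTER_CUBIC))
a=cv2.imread('pics/side0.png')[165:295,190:340];cv2.imwrite('pics/sd.png',cv2.resize(a,None,fx=4,fy=4,interpolation=cv2.INTER_CUBIC))
import pickle;from h import *
fs=pickle.load(open('f0.pkl','rb'));f=fs['scene']
for p in [(285,163),(335,178),(235,262),(281,277)]: print(p,onz(f,*p,.085))
E
```

```text
(285, 163) [0.41450228 0.12136493 0.085     ]
(335, 178) [0.58014134 0.18034157 0.085     ]
(235, 262) [ 0.54515526 -0.26083065  0.085     ]
(281, 277) [ 0.68063955 -0.20948218  0.085     ]
```

View pics/sc.png

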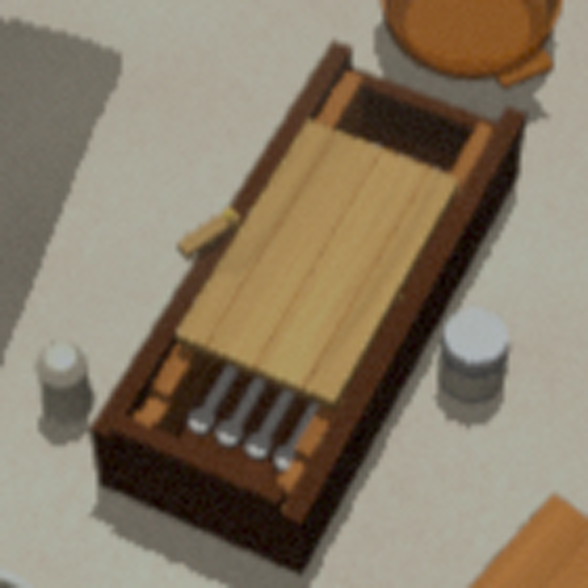

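View pics/sd.png

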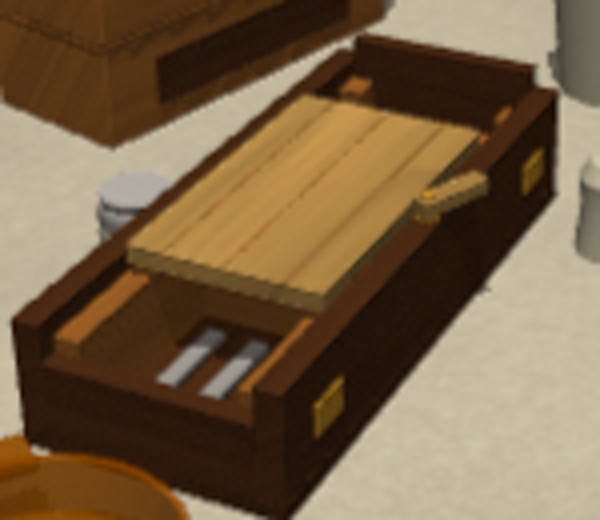

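```bash
python3 - <<'E'
import pickle;from h import *
from scipy.spatial.transform import Rotation as Ro
fs=pickle.load(open('f0.pkl','rb'));f=fs['wrist']
T=Ro.from_rotvec([-3.07412858e+00, -6.43571920e-01,  2.09255451e-04]).as_matrix()
p=np.array([0.22058586, -0.50356912,  0.23090596])
o,d=ray(f,f['cx'],f['cy'])
print('T',T,'cam in tool',T.T@(o-p),T.T@d)
s=fs['scene']
q=lambda u,v:(210+u/4.2,150+v/4.2)
print('latch piv',onz(s,*q(233,216),.099),'end',onz(s,*q(183,248),.099))
for n,c in dict(rl=(310,122),rr=(458,180),fl=(180,338),fr=(330,402)).items(): print(n,onz(s,*q(*c),.092))
print('to targ',T.T@(np.array([.49,-.06,.33])-p))
E
```

```text
T [[ 9.16024769e-01  4.01121594e-01 -2.98496805e-04]
 [ 4.01121703e-01 -9.16024442e-01  7.75525955e-04]
 [ 3.76498384e-05 -8.30134531e-04 -9.99999655e-01]] cam in tool [ 0.06786345 -0.00056676 -0.14202092] [-2.67989883e-01  7.97639759e-04  9.63421396e-01]
latch piv [ 0.47554873 -0.04569755  0.099     ] end [ 0.46652396 -0.09164274  0.099     ]
rl [0.4586359  0.06340398 0.092     ]
rr [0.58044227 0.09479659 0.092     ]
fl [ 0.5146495 -0.1482847  0.092    ]
fr [ 0.63223915 -0.11813187  0.092     ]
to targ [ 0.42471896 -0.29833459 -0.09883043]
```

Call:
step_arm(
  targets=[
    {"z": -0.8, "gripper": -1},
    {"x": 0.7, "y": -0.5, "z": -0.4, "gripper": -1},
    {"x": 0.7, "y": -0.5, "z": -0.3, "gripper": -1},
    {"x": 0.7, "y": -0.5, "z": -0.3, "gripper": -1},
    {"x": 0.7, "y": -0.5, "z": -0.2, "gripper": -1},
    {"x": 0.7, "y": -0.5, "spin": 0.4, "gripper": -1},
    {"x": 0.7, "y": -0.5, "spin": 0.5, "gripper": -1},
    {"x": 0.7, "y": -0.5, "gripper": -1},
  ],
)

```text
invalid input
```

Call:
step_arm(
  targets=[
    {"x": 0.7, "y": -0.5, "gripper": -1},
    {"x": 0.7, "y": -0.5, "gripper": -1},
    {"x": 0.7, "y": -0.5, "gripper": -1},
    {"x": 0.7, "y": -0.5, "gripper": -1},
    {"x": 0.7, "y": -0.5, "gripper": -1},
    {"gripper": -1},
    {"gripper": -1},
    {"gripper": -1},
  ],
)

```text
invalid input
```

```bash
python3 - <<'E'
from h import *
import pickle
fs={n:grab(n,n+'1.png') for n in('scene','side','wrist')}
pickle.dump(fs,open('f1.pkl','wb'))
s=ctrl.observe();print(s['time_s'],s['ee_pos'],s['tcp_rot'],s['finger_gap'],s['ft_force'])
E
```

```text
0.3 [ 0.22064099 -0.50367126  0.23110159] [-3.07448948e+00 -6.43738200e-01  7.25234943e-05] 0.9995122550281318 [ 0.87709731 -0.3837442  -0.07652592]
```

View pics/wrist1.png

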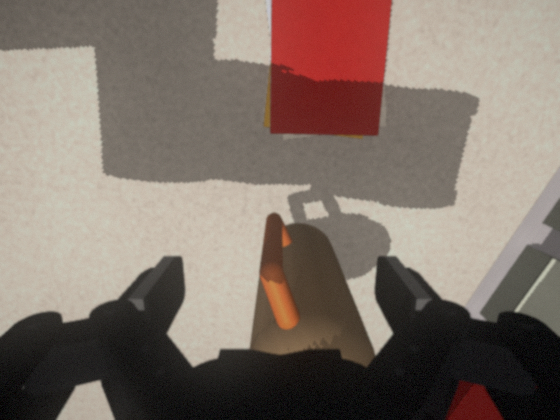

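The moves were refused, probably because every key has to be given in each row. I'll retry with full rows.

Call:
step_arm(
  targets=[
    {"x": 0, "y": 0, "z": -0.8, "spin": 0, "gripper": -1},
    {"x": 0.7, "y": -0.5, "z": -0.4, "spin": 0, "gripper": -1},
    {"x": 0.7, "y": -0.5, "z": -0.3, "spin": 0, "gripper": -1},
    {"x": 0.7, "y": -0.5, "z": -0.3, "spin": 0, "gripper": -1},
    {"x": 0.7, "y": -0.5, "z": -0.2, "spin": 0, "gripper": -1},
    {"x": 0.7, "y": -0.5, "z": 0, "spin": 0.4, "gripper": -1},
    {"x": 0.7, "y": -0.5, "z": 0, "spin": 0.5, "gripper": -1},
    {"x": 0.7, "y": -0.5, "z": 0, "spin": 0, "gripper": -1},
  ],
)

```text
time_s: 1.1
ee_pos: [0.3795, -0.2462, 0.3316]
tcp_rot: [3.098, 0.52, 0.001]
ft_force: [0.5, -0.3, -0.6]
finger_gap: 0.002
```

Call:
step_arm(
  targets=[
    {"x": 0.65, "y": -0.55, "z": 0, "spin": 0, "gripper": -1},
    {"x": 0.65, "y": -0.55, "z": 0, "spin": 0, "gripper": -1},
    {"x": 0.65, "y": -0.55, "z": 0, "spin": 0, "gripper": -1},
    {"x": 0.65, "y": -0.55, "z": 0, "spin": 0, "gripper": -1},
    {"x": 0.65, "y": -0.55, "z": 0, "spin": 0, "gripper": -1},
    {"x": 0, "y": 0, "z": 0, "spin": 0, "gripper": -1},
    {"x": 0, "y": 0, "z": 0, "spin": 0, "gripper": -1},
  ],
)

```text
time_s: 1.8
ee_pos: [0.4874, -0.064, 0.331]
tcp_rot: [-3.097, -0.526, 0.001]
ft_force: [-0.4, 0.1, -0.5]
finger_gap: 0.001
```

```bash
python3 - <<'E'
from h import *
import pickle
fs={n:grab(n,n+'2.png') for n in('scene','side','wrist')}
pickle.dump(fs,open('f2.pkl','wb'))
s=ctrl.observe();print(s['time_s'],s['ee_pos'],s['tcp_rot'],s['finger_gap'],s['ft_force'])
E
```

```text
1.95 [ 0.48700131 -0.06544841  0.33135252] [ 3.09797173e+00  5.20806993e-01 -6.62132797e-05] -0.0007823609055805903 [ 0.37871014 -0.34284512  0.24522227]
```

View pics/wrist2.png

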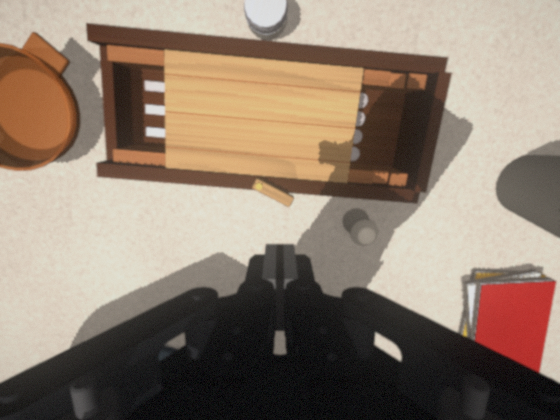

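```bash
python3 - <<'E'
import pickle;from h import *
fs=pickle.load(open('f2.pkl','rb'));f=fs['wrist'];im=f['img']
hsv=cv2.cvtColor(im,cv2.COLOR_RGB2HSV)
for p in [(260,90),(260,140),(270,190),(150,56),(300,185),(345,155)]: print(p,im[p[1],p[0]],hsv[p[1],p[0]])
m=((hsv[...,0]>10)&(hsv[...,0]<26)&(hsv[...,1]>90)&(hsv[...,2]>150)).astype('u1')*255
m[:, :120]=0
cv2.imwrite('pics/m.png',m)
n,l,st,c=cv2.connectedComponentsWithStats(m)
for i in range(1,n):
  if st[i,4]>60: print(st[i],c[i],cv2.minAreaRect(np.argwhere(l==i)[:,::-1].astype('f4')))
a=cv2.cvtColor(im,cv2.COLOR_RGB2BGR)[10:215,80:480];cv2.imwrite('pics/wz.png',cv2.resize(a,None,fx=2,fy=2,interpolation=cv2.INTER_CUBIC))
E
```

```text
(260, 90) [221 176 123] [ 16 113 221]
(260, 140) [223 181 125] [ 17 112 223]
(270, 190) [207 164 118] [ 16 110 207]
(150, 56) [184 122  82] [ 12 141 184]
(300, 185) [103  74  57] [ 11 114 103]
(345, 155) [128  99  68] [ 16 120 128]
[  120    47   281   134 22945] [252.56060144 112.50677708] ((254.79534912109375, 116.64993286132812), (281.3907775878906, 117.48729705810547), 5.3430562019348145)
[411  74  15  14 106] [419.61320755  78.70754717] ((417.57318115234375, 80.34146118164062), (14.466531753540039, 12.25790023803711), 6.34019136428833)
[390 174  17  11 154] [397.94155844 178.67532468] ((398.0, 179.0), (10.0, 16.0), 90.0)
[252 179  41  27 414] [272.14975845 192.00241546] ((272.2863464355469, 191.91049194335938), (41.66007995605469, 10.691298484802246), 25.90650749206543)
```

View pics/wz.png

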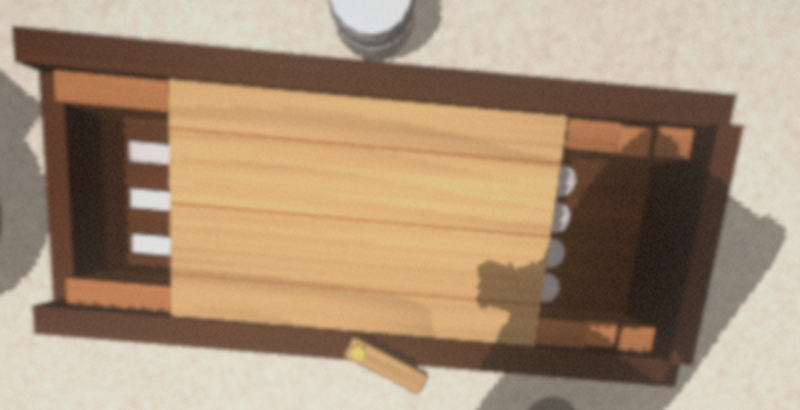

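View pics/m.png

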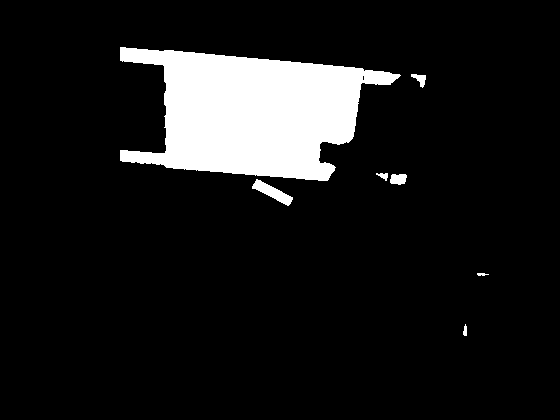

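```bash
python3 - <<'E'
import pickle;from h import *
fs=pickle.load(open('f2.pkl','rb'));f=fs['wrist']
P=lambda X,Y,z:onz(f,80+X/2,10+Y/2,z)
W={k:P(*v,.085) for k,v in dict(A=(14,28),B=(735,95),C=(36,332),D=(673,384)).items()}
ang=[]
for a,b in('BA','DC'):
    d=W[a]-W[b];print(np.linalg.norm(d)); 
    d=W[b]-W[a];print(a,b,np.degrees(np.arctan2(-d[0],d[1])),np.linalg.norm(d))
d=W['A']-W['C'];print('AC',np.degrees(np.arctan2(d[1],d[0])),np.linalg.norm(d))
B=[P(*v,.092) for v in[(169,78),(566,116),(537,344),(171,316)]]
for i in range(4):
    d=B[(i+1)%4]-B[i];print(np.linalg.norm(d),np.degrees(np.arctan2(d[1],d[0])))
ya=np.radians(np.mean([np.degrees(np.arctan2(-(W['A']-W['B'])[0],(W['A']-W['B'])[1])),np.degrees(np.arctan2(-(W['C']-W['D'])[0],(W['C']-W['D'])[1]))]))
ex=np.array([np.cos(ya),np.sin(ya),0]);ey=np.array([-np.sin(ya),np.cos(ya),0])
# centre: low end corners A,C at (+-85,200)
m=(W['A']+W['C'])/2; c=m-0.2*ey; print('yaw',np.degrees(ya),'centre from low',c, 'from all',sum(W.values())/4)
for n,v in W.items(): print(n,(v-c)@ex,(v-c)@ey)
for v in B: print('board',v,(v-c)@ex,(v-c)@ey)
for v in [(356,351),(421,382)]:
    q=P(*v,.099);print('latch',q,(q-c)@ex,(q-c)@ey)
for f2,pts in((fs['scene'],0),):
    for n,q in(('c',c),):pass
E
```

```text
0.3966270444883003
B A 14.365261608199596 0.3966270444883003
0.39549520147207134
D C 14.35419319405906 0.39549520147207134
AC 14.372285736803331 0.16694768379348032
0.21778142873870576 -75.84985557520359
0.12814156571364757 -164.64399373478705
0.2206688460066474 104.71285439036635
0.1302804965256738 14.070950252733521
yaw 14.35972740112933 centre from low [ 0.54221637 -0.02910412  0.085     ] from all [ 0.54172796 -0.0271962   0.085     ]
A 0.08347383989162507 0.20001829615596564
B 0.08351215015128308 -0.19660874648213802
C -0.083473839891625 0.19998170384403435
D -0.08351204082641359 -0.1955134957831203
board [0.57666454 0.09811558 0.092     ] 0.06492355996619259 0.11470161071345282
board [ 0.6299042  -0.11305802  0.092     ] 0.06412693622486217 -0.10307836103346135
board [ 0.50633741 -0.14699193  0.092     ] -0.06399525788146548 -0.10530641869105538
board [0.45029305 0.06644136 0.092     ] -0.06535528182288337 0.11535823623307205
latch [ 0.46783095 -0.04465922  0.099     ] -0.07591925119762293 0.003379127293581106
latch [ 0.46253494 -0.08774713  0.099     ] -0.09173599776568746 -0.037049153052415254
```

The chest fits its stated sizes: yaw 14.4°, centre about (0.542, -0.028). The board's rear edge is at chest y ≈ +0.115 and home is +0.046, so it is about 69 mm short. Next I'll move in behind the rear edge.

Call:
step_arm(
  targets=[
    {"x": 0, "y": 0, "z": 0, "spin": 0.95, "gripper": -1},
    {"x": 0.31, "y": -0.89, "z": 0, "spin": 0, "gripper": -1},
    {"x": 0.31, "y": -0.89, "z": 0, "spin": 0, "gripper": -1},
    {"x": 0.31, "y": -0.89, "z": 0, "spin": 0, "gripper": -1},
    {"x": 0.31, "y": -0.89, "z": 0, "spin": 0, "gripper": -1},
    {"x": 0, "y": 0, "z": 0.9, "spin": 0, "gripper": -1},
    {"x": 0, "y": 0, "z": 0.9, "spin": 0, "gripper": -1},
    {"x": 0, "y": 0, "z": 0.8, "spin": 0, "gripper": -1},
  ],
)

```text
time_s: 2.75
ee_pos: [0.5027, 0.1225, 0.1997]
tcp_rot: [3.117, 0.392, 0.0]
ft_force: [1.3, -0.2, -0.7]
finger_gap: 0.001
```

Call:
step_arm(
  targets=[
    {"x": 0, "y": 0, "z": 0.8, "spin": 0, "gripper": -1},
    {"x": 0, "y": 0, "z": 0.8, "spin": 0, "gripper": -1},
    {"x": 0, "y": 0, "z": 0.4, "spin": 0, "gripper": -1},
    {"x": 0, "y": 0, "z": 0, "spin": 0, "gripper": -1},
    {"x": 0, "y": 0, "z": 0, "spin": 0, "gripper": -1},
  ],
)

```text
time_s: 3.25
ee_pos: [0.5036, 0.1225, 0.1021]
tcp_rot: [3.117, 0.392, 0.001]
ft_force: [1.2, 0.1, 0.3]
finger_gap: -0.002
```

```bash
cat >> h.py <<'E'
YA=np.radians(14.36);C0=np.array([.542,-.028,0]);EX=np.array([np.cos(YA),np.sin(YA),0]);EY=np.array([-np.sin(YA),np.cos(YA),0])
def ch(p): p=np.array(p)-C0; return np.round([p@EX,p@EY,p[2]],4)
def st():
    s=ctrl.observe();r=s['tcp_rot'];print(s['time_s'],'chest',ch(s['ee_pos']),'yaw',np.degrees(2*np.arctan(r[1]/r[0])),'F',s['ft_force'].round(1))
E
python3 - <<'E'
from h import *
st();grab('wrist','w3.png');grab('side','d3.png')
a=cv2.imread('pics/d3.png')[140:310,160:360];cv2.imwrite('pics/d3z.png',cv2.resize(a,None,fx=3.5,fy=3.5,interpolation=cv2.INTER_CUBIC))
E
```

```text
3.25 chest [0.0002 0.1553 0.1021] yaw 14.337339850438228 F [1.2 0.1 0.3]
```

View pics/w3.png

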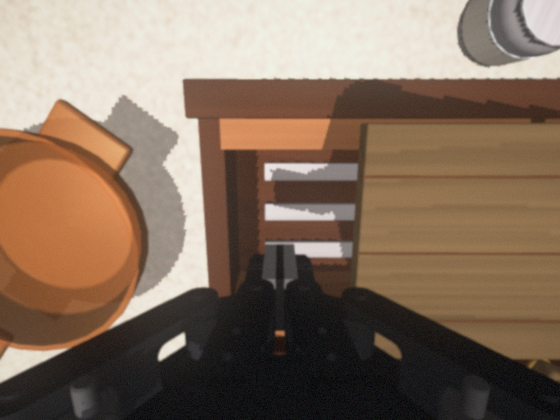

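View pics/d3z.png

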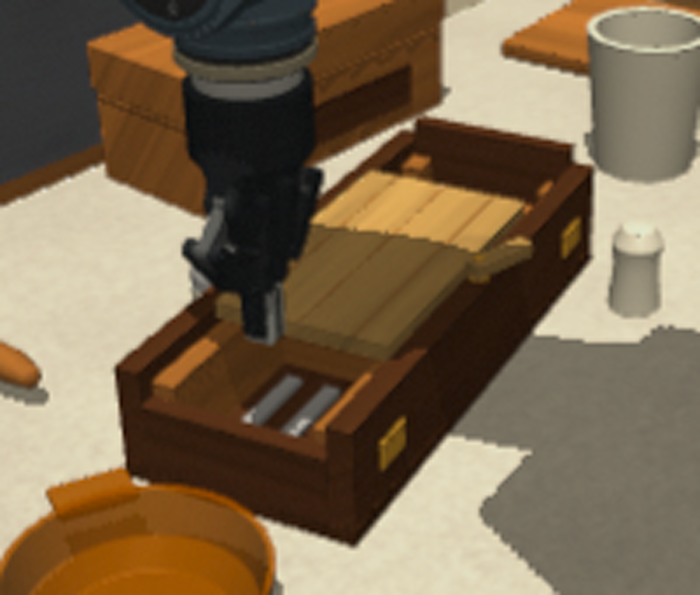

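The fingers are centred behind the rear edge, with about 30 mm of gap and the rails clear. I'll go down to z = 0.075 and approach.

Call:
step_arm(
  targets=[
    {"x": 0, "y": 0, "z": 0.27, "spin": 0, "gripper": -1},
    {"x": 0, "y": 0, "z": 0.27, "spin": 0, "gripper": -1},
    {"x": 0, "y": 0.2, "z": 0, "spin": 0, "gripper": -1},
    {"x": 0, "y": 0.2, "z": 0, "spin": 0, "gripper": -1},
    {"x": 0, "y": 0.08, "z": 0, "spin": 0, "gripper": -1},
    {"x": 0, "y": 0, "z": 0, "spin": 0, "gripper": -1},
  ],
)

```text
time_s: 3.95
ee_pos: [0.5096, 0.0992, 0.0746]
tcp_rot: [3.117, 0.392, 0.001]
ft_force: [0.1, 0.3, -0.3]
finger_gap: -0.002
```

Call:
step_arm(
  targets=[
    {"x": 0, "y": 0.08, "z": 0, "spin": 0, "gripper": -1},
    {"x": 0, "y": 0.08, "z": 0, "spin": 0, "gripper": -1},
    {"x": 0, "y": 0.08, "z": 0, "spin": 0, "gripper": -1},
    {"x": 0, "y": 0.08, "z": 0, "spin": 0, "gripper": -1},
  ],
)

```text
time_s: 4.35
ee_pos: [0.5133, 0.0845, 0.0745]
tcp_rot: [-3.116, -0.394, -0.001]
ft_force: [-1.9, 4.8, 3.9]
finger_gap: -0.001
```

```bash
python3 - <<'E'
from h import *
st();grab('wrist','w4.png')
E
```

```text
4.35 chest [0.     0.1161 0.0745] yaw 14.410621166353167 F [-1.9  4.8  3.9]
```

View pics/w4.png

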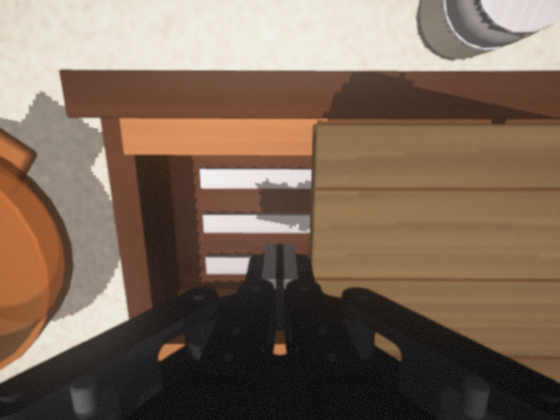

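```bash
python3 - <<'E'
from h import *
f=grab('wrist')
print([ch(onz(f,u,v,.092)) for u,v in((314,130),(311,230))]);st()
E
```

```text
[array([0.063 , 0.1029, 0.092 ]), array([0.0228, 0.103 , 0.092 ])]
4.45 chest [0.     0.1157 0.0744] yaw 14.390167264020272 F [-0.2  0.5  0.8]
```

The board is sliding: its rear edge is now at 0.103 and the fingers sit 12.7 mm behind it. There are about 57 mm left.

Call:
step_arm(
  targets=[
    {"x": 0, "y": 0.08, "z": 0, "spin": 0, "gripper": -1},
    {"x": 0, "y": 0.08, "z": 0, "spin": 0, "gripper": -1},
    {"x": 0, "y": 0.08, "z": 0, "spin": 0, "gripper": -1},
    {"x": 0, "y": 0.08, "z": 0, "spin": 0, "gripper": -1},
    {"x": 0, "y": 0.08, "z": 0, "spin": 0, "gripper": -1},
    {"x": 0, "y": 0.08, "z": 0, "spin": 0, "gripper": -1},
  ],
)

```text
time_s: 5.05
ee_pos: [0.5191, 0.0612, 0.0744]
tcp_rot: [-3.117, -0.394, 0.0]
ft_force: [-0.9, 4.4, 3.1]
finger_gap: 0.001
```

Call:
step_arm(
  targets=[
    {"x": 0, "y": 0.08, "z": 0, "spin": 0, "gripper": -1},
    {"x": 0, "y": 0.08, "z": 0, "spin": 0, "gripper": -1},
    {"x": 0, "y": 0.08, "z": 0, "spin": 0, "gripper": -1},
    {"x": 0, "y": 0.06, "z": 0, "spin": 0, "gripper": -1},
    {"x": 0, "y": 0.06, "z": 0, "spin": 0, "gripper": -1},
  ],
)

```text
time_s: 5.55
ee_pos: [0.5236, 0.0438, 0.0744]
tcp_rot: [-3.117, -0.394, 0.0]
ft_force: [-1.6, 4.4, 3.3]
finger_gap: 0.002
```

```bash
python3 - <<'E'
from h import *
st();grab('wrist','w5.png')
E
```

```text
5.55 chest [-0.0001  0.0741  0.0744] yaw 14.401890052101093 F [-1.6  4.4  3.3]
```

View pics/w5.png

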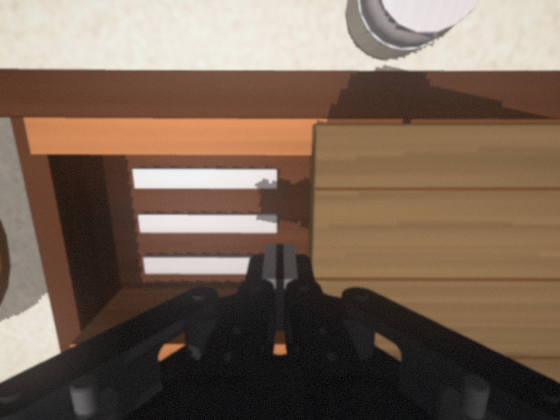

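Call:
step_arm(
  targets=[
    {"x": 0, "y": 0.06, "z": 0, "spin": 0, "gripper": -1},
    {"x": 0, "y": 0.06, "z": 0, "spin": 0, "gripper": -1},
    {"x": 0, "y": 0.05, "z": 0, "spin": 0, "gripper": -1},
  ],
)

```text
time_s: 5.9
ee_pos: [0.5256, 0.0356, 0.0743]
tcp_rot: [-3.117, -0.394, 0.0]
ft_force: [-0.6, 4.6, 2.8]
finger_gap: -0.001
```

Call:
step_arm(
  targets=[
    {"x": 0, "y": 0.05, "z": 0, "spin": 0, "gripper": -1},
  ],
)

```text
time_s: 6.0
ee_pos: [0.5262, 0.033, 0.0742]
tcp_rot: [3.117, 0.394, -0.0]
ft_force: [0.1, -0.8, 0.3]
finger_gap: -0.001
```

Call:
step_arm(
  targets=[
    {"x": 0, "y": 0.04, "z": 0, "spin": 0, "gripper": -1},
  ],
)

```text
time_s: 6.1
ee_pos: [0.5267, 0.0309, 0.0741]
tcp_rot: [3.117, 0.394, -0.001]
ft_force: [-1.7, 2.6, -0.3]
finger_gap: -0.006
```

Call:
step_arm(
  targets=[
    {"x": 0, "y": 0.04, "z": 0, "spin": 0, "gripper": -1},
  ],
)

```text
time_s: 6.2
ee_pos: [0.5271, 0.0291, 0.0741]
tcp_rot: [-3.117, -0.394, 0.001]
ft_force: [-1.2, 2.8, 0.4]
finger_gap: -0.002
```

```bash
python3 - <<'E'
from h import *
st();grab('wrist','w6.png')
E
```

```text
6.2 chest [-0.0002  0.059   0.0741] yaw 14.398528498186616 F [-1.2  2.8  0.4]
```

View pics/w6.png

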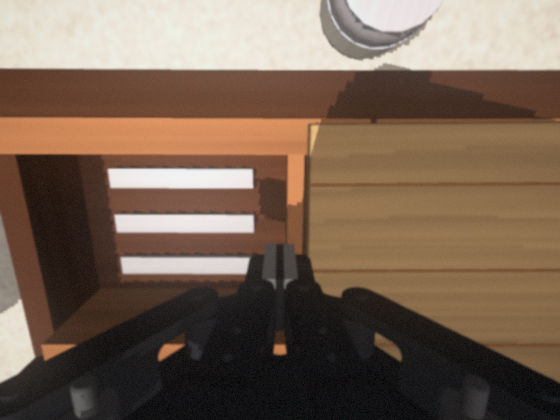

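The force fell to nearly zero at 6.0 s, and the board's planks now look narrower (plank seams at rows 183 and 270, were 188 and 279). It seems to have dropped, so I'll back off and check.

Call:
step_arm(
  targets=[
    {"x": 0, "y": -0.2, "z": 0, "spin": 0, "gripper": -1},
    {"x": 0, "y": -0.2, "z": -0.2, "spin": 0, "gripper": -1},
    {"x": 0, "y": 0, "z": -0.8, "spin": 0, "gripper": -1},
    {"x": -0.6, "y": 0, "z": -0.8, "spin": 0, "gripper": -1},
    {"x": -0.8, "y": 0.2, "z": -0.6, "spin": 0, "gripper": -1},
    {"x": -0.8, "y": 0.6, "z": -0.6, "spin": 0, "gripper": -1},
    {"x": 0, "y": 0, "z": 0, "spin": 0, "gripper": -1},
    {"x": 0, "y": 0, "z": 0, "spin": 0, "gripper": -1},
  ],
)

```text
time_s: 7.05
ee_pos: [0.431, -0.0114, 0.2206]
tcp_rot: [3.116, 0.392, 0.004]
ft_force: [0.6, -0.3, -0.7]
finger_gap: -0.003
```

```bash
python3 - <<'E'
from h import *
import pickle
st();fs={n:grab(n,n+'7.png') for n in('scene','side','wrist')};pickle.dump(fs,open('f7.pkl','wb'))
a=cv2.imread('pics/side7.png')[140:310,160:360];cv2.imwrite('pics/d7z.png',cv2.resize(a,None,fx=3.5,fy=3.5,interpolation=cv2.INTER_CUBIC))
E
```

```text
7.05 chest [-0.1034  0.0436  0.2206] yaw 14.347091999067548 F [ 0.6 -0.3 -0.7]
```

View pics/wrist7.png

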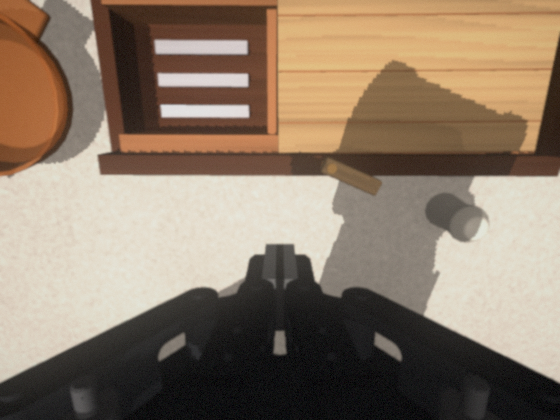

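View pics/d7z.png

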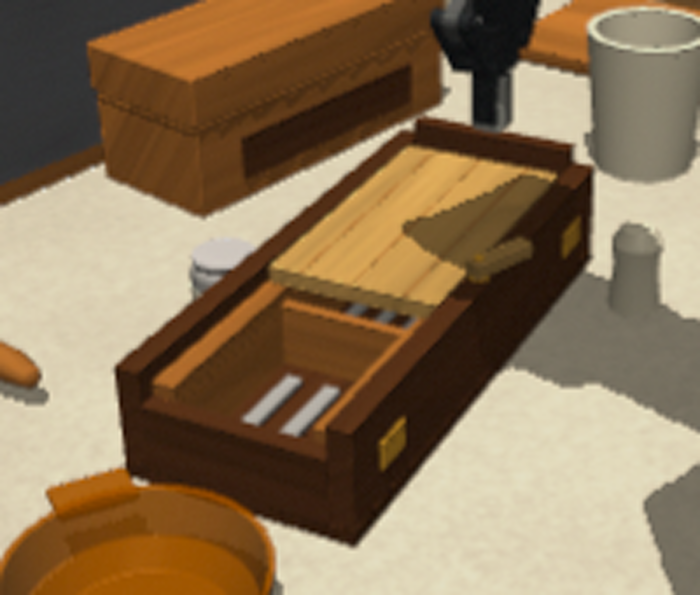

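```bash
python3 - <<'E'
from h import *
import pickle
fs=pickle.load(open('f7.pkl','rb'));f=fs['wrist']
for z in(.084,.092):
  print(z,[ch(onz(f,u,v,z)) for u,v in((278,20),(278,140),(278,152),(540,153),(551,10))])
print('wall',[ch(onz(f,u,v,.085)) for u,v in((99,175),(300,175),(300,154))])
print('latch',[ch(onz(f,u,v,.099)) for u,v in((330,166),(378,187))])
h=fs['side']
for p in((.065,.046),(-.065,.046),(-.065,-.174),(.065,-.174)):
  for z in (.084,.092):
    u,v=proj(h,C0+EX*p[0]+EY*p[1]+[0,0,z]); print(p,z,((u-160)*3.5,(v-140)*3.5))
E
```

```text
0.084 [array([0.0364, 0.0457, 0.084 ]), array([-0.0546,  0.0457,  0.084 ]), array([-0.0647,  0.0457,  0.084 ]), array([-0.0655, -0.1787,  0.084 ]), array([ 0.0428, -0.1627,  0.084 ])]
0.092 [array([0.0343, 0.0457, 0.092 ]), array([-0.054 ,  0.0457,  0.092 ]), array([-0.0639,  0.0457,  0.092 ]), array([-0.0646, -0.1722,  0.092 ]), array([ 0.0405, -0.1567,  0.092 ])]
wall [array([-0.0848,  0.2015,  0.085 ]), array([-0.0845,  0.0265,  0.085 ]), array([-0.0663,  0.0268,  0.085 ])]
latch [array([-0.0745,  0.0029,  0.099 ]), array([-0.0921, -0.0381,  0.099 ])]
(0.065, 0.046) 0.084 (np.float64(267.35664540960283), np.float64(262.1747638034895))
(0.065, 0.046) 0.092 (np.float64(266.7016016400866), np.float64(252.12520763978014))
(-0.065, 0.046) 0.084 (np.float64(435.0847925819753), np.float64(302.3244129097731))
(-0.065, 0.046) 0.092 (np.float64(434.9978471730549), np.float64(291.9236035871271))
(-0.065, -0.174) 0.084 (np.float64(558.2796902251666), np.float64(171.6605679336937))
(-0.065, -0.174) 0.092 (np.float64(558.5810425477088), np.float64(162.33705410670055))
(0.065, -0.174) 0.084 (np.float64(408.3625845179438), np.float64(142.22924299459))
(0.065, -0.174) 0.092 (np.float64(408.21230774911203), np.float64(133.19567393276054))
```

The board is seated: its rear edge is at y = 0.0457 against 0.046 expected, and its corners match the 84 mm height in the side view. The button's pivot is at chest (-0.0755, 0.003), at an angle of about -0.39 rad. I'll come down outside its free end next.

Call:
step_arm(
  targets=[
    {"x": -0.3, "y": 0.75, "z": 0, "spin": 0, "gripper": -1},
    {"x": -0.3, "y": 0.75, "z": 0, "spin": 0, "gripper": -1},
    {"x": 0, "y": 0, "z": 0.8, "spin": 0, "gripper": -1},
    {"x": 0, "y": 0, "z": 0.8, "spin": 0, "gripper": -1},
    {"x": 0, "y": 0, "z": 0.6, "spin": 0, "gripper": -1},
    {"x": 0, "y": 0, "z": 0.38, "spin": 0, "gripper": -1},
    {"x": 0, "y": 0, "z": 0, "spin": 0, "gripper": -1},
    {"x": 0, "y": 0, "z": 0, "spin": 0, "gripper": -1},
  ],
)

```text
time_s: 8.0
ee_pos: [0.4207, -0.0912, 0.0904]
tcp_rot: [-3.116, -0.395, 0.002]
ft_force: [-0.7, 0.1, -0.2]
finger_gap: -0.0
```

```bash
python3 - <<'E'
from h import *
st();grab('wrist','w8.png')
E
```

```text
8.0 chest [-0.1332 -0.0312  0.0904] yaw 14.445219988957916 F [-0.7  0.1 -0.2]
```

View pics/w8.png

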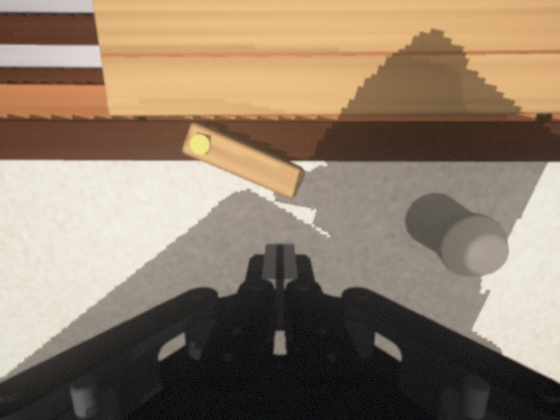

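Call:
step_arm(
  targets=[
    {"x": 0.26, "y": 0, "z": 0, "spin": 0, "gripper": -1},
    {"x": 0.26, "y": 0, "z": 0, "spin": 0, "gripper": -1},
    {"x": 0.13, "y": 0, "z": 0, "spin": 0, "gripper": -1},
    {"x": 0.13, "y": 0, "z": 0, "spin": 0, "gripper": -1},
    {"x": 0.1, "y": 0.02, "z": 0, "spin": 0, "gripper": -1},
    {"x": 0.1, "y": 0.02, "z": 0, "spin": 0, "gripper": -1},
    {"x": 0, "y": 0, "z": 0, "spin": 0, "gripper": -1},
  ],
)

```text
time_s: 8.75
ee_pos: [0.469, -0.0814, 0.0904]
tcp_rot: [3.117, 0.394, 0.001]
ft_force: [-0.0, 0.7, -0.2]
finger_gap: 0.003
```

```bash
python3 - <<'E'
from h import *
st();grab('wrist','w9.png')
E
```

```text
8.75 chest [-0.084  -0.0336  0.0904] yaw 14.403163998109054 F [-0.   0.7 -0.2]
```

View pics/w9.png

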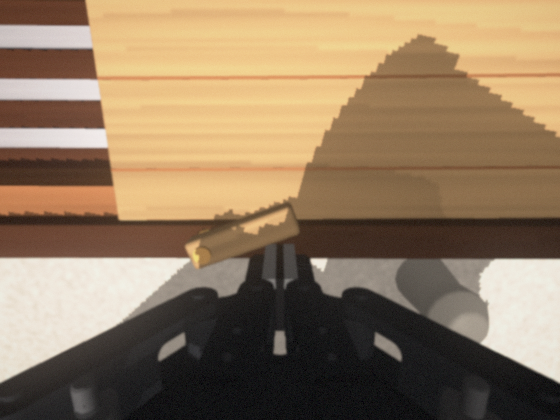

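Call:
step_arm(
  targets=[
    {"x": 0.13, "y": 0.02, "z": 0, "spin": 0, "gripper": -1},
    {"x": 0.13, "y": 0.02, "z": 0, "spin": 0, "gripper": -1},
    {"x": 0.15, "y": -0.06, "z": 0, "spin": 0, "gripper": -1},
    {"x": 0.15, "y": -0.06, "z": 0, "spin": 0, "gripper": -1},
    {"x": 0.08, "y": -0.1, "z": 0, "spin": 0, "gripper": -1},
    {"x": 0, "y": 0, "z": 0, "spin": 0, "gripper": -1},
  ],
)

```text
time_s: 9.4
ee_pos: [0.4977, -0.0639, 0.0904]
tcp_rot: [3.117, 0.395, 0.001]
ft_force: [0.6, 0.7, -0.0]
finger_gap: 0.002
```

```bash
python3 - <<'E'
from h import *
st();grab('wrist','w10.png')
E
```

```text
9.4 chest [-0.0518 -0.0238  0.0904] yaw 14.449920217886875 F [ 0.6  0.7 -0. ]
```

View pics/w10.png

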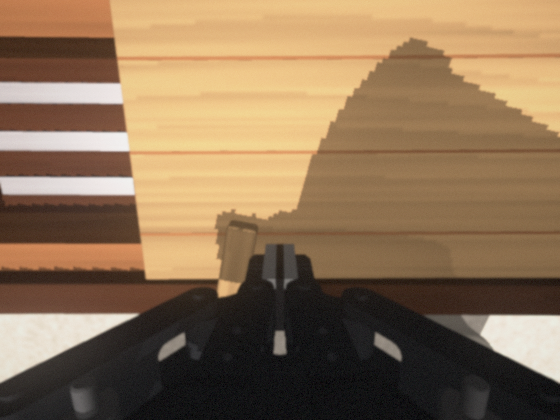

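Call:
step_arm(
  targets=[
    {"x": 0.05, "y": -0.08, "z": 0, "spin": 0, "gripper": -1},
    {"x": 0, "y": -0.05, "z": 0, "spin": 0, "gripper": -1},
  ],
)

```text
time_s: 9.65
ee_pos: [0.4982, -0.0576, 0.0905]
tcp_rot: [3.117, 0.394, 0.001]
ft_force: [1.3, -0.9, 0.7]
finger_gap: 0.0
```

Call:
step_arm(
  targets=[
    {"x": 0, "y": -0.04, "z": 0, "spin": 0, "gripper": -1},
  ],
)

```text
time_s: 9.75
ee_pos: [0.4982, -0.0566, 0.0907]
tcp_rot: [3.115, 0.395, 0.003]
ft_force: [3.0, -16.1, -2.9]
finger_gap: -0.001
```

```bash
python3 - <<'E'
from h import *
st();grab('wrist','w11.png')
E
```

```text
9.75 chest [-0.0496 -0.0168  0.0907] yaw 14.442871803168199 F [  3.  -16.1  -2.9]
```

View pics/w11.png

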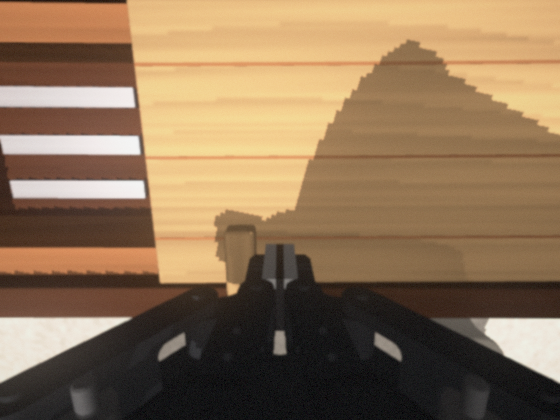

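The 16 N reading says the button is at its stop. I'll back off, lift away and check.

Call:
step_arm(
  targets=[
    {"x": 0, "y": 0.15, "z": 0, "spin": 0, "gripper": -1},
    {"x": 0, "y": 0.2, "z": 0, "spin": 0, "gripper": -1},
    {"x": 0, "y": 0, "z": -0.6, "spin": 0, "gripper": -1},
    {"x": -0.4, "y": 0, "z": -0.8, "spin": 0, "gripper": -1},
    {"x": -0.8, "y": 0, "z": -0.6, "spin": 0, "gripper": -1},
    {"x": -0.8, "y": 0, "z": -0.5, "spin": 0, "gripper": -1},
    {"x": 0, "y": 0, "z": 0, "spin": 0, "gripper": -1},
    {"x": 0, "y": 0, "z": 0, "spin": 0, "gripper": -1},
  ],
)

```text
time_s: 10.6
ee_pos: [0.4051, -0.0982, 0.2161]
tcp_rot: [3.116, 0.392, 0.003]
ft_force: [0.6, -0.3, 0.3]
finger_gap: 0.001
```

```bash
python3 - <<'E'
from h import *
import pickle
st();fs={n:grab(n,n+'12.png') for n in('scene','side','wrist')};pickle.dump(fs,open('f12.pkl','wb'))
a=cv2.imread('pics/side12.png')[140:310,160:360];cv2.imwrite('pics/d12z.png',cv2.resize(a,None,fx=3.5,fy=3.5,interpolation=cv2.INTER_CUBIC))
E
```

```text
10.6 chest [-0.15   -0.034   0.2161] yaw 14.327131850510499 F [ 0.6 -0.3  0.3]
```

View pics/wrist12.png

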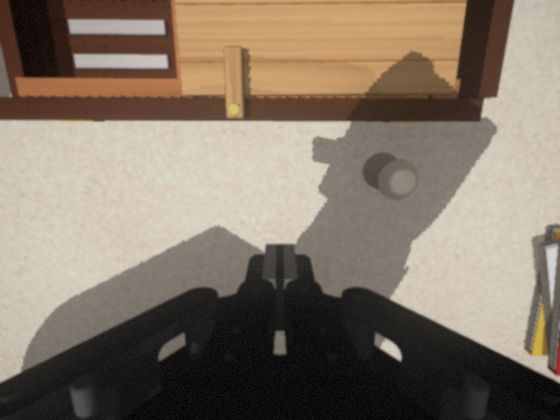

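View pics/d12z.png

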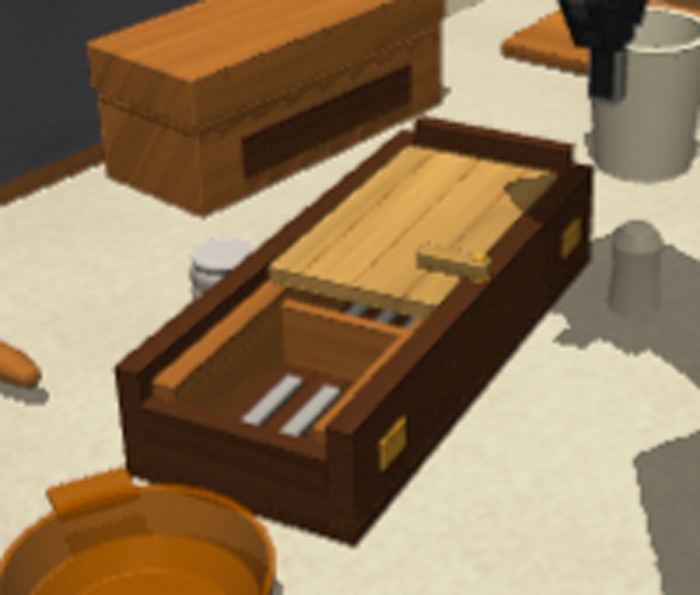

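View pics/scene12.png

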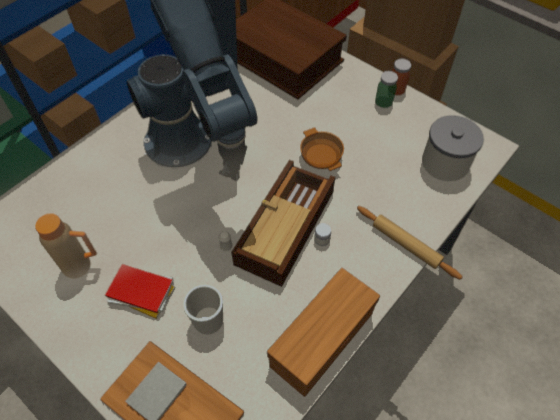

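The button lies square across the seated board, with its pivot at (234,110) and its end at (233,47) in the wrist view. The bystanders haven't moved and the arm is clear. One last number check, then I hand in.

```bash
python3 - <<'E'
from h import *
import pickle
f=pickle.load(open('f12.pkl','rb'))['wrist']
p,e=ch(onz(f,234,110,.099)),ch(onz(f,232.5,47,.099));d=e-p
print('latch angle',np.arctan2(d[0],-d[1]),d)
print('rear edge',ch(onz(f,180,95,.084)),ch(onz(f,175,20,.084)))
print(ctrl.hand_in())
E
```

```text
latch angle 1.5572224998765274 [ 0.0442 -0.0006  0.    ]
rear edge [-0.0652  0.0469  0.084 ] [-0.0114  0.0462  0.084 ]
the job is handed in; nothing more can be done
None
```

I pushed the lid board home with shut fingertips, and it dropped into its notches. I then swung the turn-button across it to its stop, backed the arm clear and handed in; the hand-in gives no verdict.

- **Board:** the rear edge measured 46–47 mm along the chest's y (46 mm expected at home). In the side view the corners fit the seated height, a reading good to a few millimetres. The push took about 5 N on the sensor, falling to about 0 at the drop.
- **Turn-button:** I measured its angle at about 1.56 rad (limit 1.2). The force was 16 N when it met the stop.
- **Bystanders:** the dish, shaker, crock, books and tin look unmoved in the pictures; I did not measure them one by one.
- **Arm and time:** the sensor read under 1 N after the arm backed off, and the clock stood at about 10.6 s of the 51 s.

**Disagreements:**
- My first two move calls were refused as invalid, because each row needs all its values. Nothing moved.
- My first rough yaw from the scene camera, about 19°, was wrong; the wrist camera gave 14.4°, which fitted the chest's sizes.
- The fingers touched the board about 12.7 mm ahead of the TCP, where I had expected about 7.5 mm.

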